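Sort left-over pipe fittings back into the stock bins

TASK

The fittings left over from a pipe job lie mixed up on the bench. Put each of the five into the open stock bin that already holds its own kind: both copper elbows (one bright, one browned) with the elbows, the tee with the tees, the red-handled brass valve with the valves and the brass nipple with the nipples, all lying down inside below the rim. Leave the flux tub that stands among them where it is.

Things in the scene. Friction and masses are not known exactly. Their poses are not given: they have to be found in the camera images.
- elbow_bright_c (a point): 22 mm 90 degree copper elbow lying flat, of bright copper, 24 high, about 55 g. Point where the two pipe axes cross, 12 above the bench. One leg runs along own +x, the other along own +y, z up; each ends 37 from this point and is a straight round socket, 24 in diameter, from 18 to 37: grip one at 28, across it. (mm)
- elbow_brown_c (a point): 22 mm 90 degree copper elbow lying flat, of copper browned dark by age, 24 high, about 55 g. Point where the two pipe axes cross, 12 above the bench. One leg runs along own +x, the other along own +y, z up; each ends 37 from this point and is a straight round socket, 24 in diameter, from 18 to 37: grip one at 28, across it. (mm)
- tee_piece_c (a point): 22 mm bright copper tee lying flat, 24 high, about 75 g. Point where the axes cross, 12 above the bench. The run lies along own x from -36 to +36, the branch along own +y to 34, z up. Sockets are round, 24 in diameter; grip the run at x = +27 or -27, across it. (mm)
- valve_piece_c (a point): Brass ball valve, red butterfly handle on top, 140 g, on its hex flats. Point on the pipe axis at its middle, 12.5 above the bench. Body along own x, 62 long, 24 wide at the middle and 29 over the corners of the hex ends (|x| 17 to 31); the handle, 52 long along x and 8 wide, reaches 42 above the bench. Grip the middle of the body, closing along own y with the handle between the fingers. (mm)
- nipple_piece_c (a point): Brass double nipple: a hex collar between two threaded ends, lying on a hex flat, about 100 g. Point at its middle, 16 above the bench. Length 50 along own x; collar 14 long, 32 high, 37 wide across own y; ends 26 in diameter, no handle. Grip the collar, closing along own y. (mm)
- elbow_bin: Red stock bin fixed to the bench, 165 long (own x), 115 wide (own y), 75 high, walls and floor 3 thick. Origin: centre of its underside; own -x is the open front with a lip 35 high, from which the sides slope up to 75 at x = -30. Its stock, three bright copper elbows, is fixed in the back (x above 26); in front of it the floor is free (x from -79, y from -54 to 54). (mm)
- tee_bin: Red stock bin fixed to the bench, 165 long (own x), 115 wide (own y), 75 high, walls and floor 3 thick. Origin: centre of its underside; own -x is the open front with a lip 35 high, from which the sides slope up to 75 at x = -30. Its stock, two bright copper tees, is fixed in the back (x above 18); in front of it the floor is free (x from -79, y from -54 to 54). (mm)
- valve_bin: Black stock bin fixed to the bench, 165 long (own x), 115 wide (own y), 75 high, walls and floor 3 thick. Origin: centre of its underside; own -x is the open front with a lip 35 high, from which the sides slope up to 75 at x = -30. Its stock, three brass valves with red handles, is fixed in the back (x above 12); in front of it the floor is free (x from -79, y from -54 to 54). (mm)
- nipple_bin: Black stock bin fixed to the bench, 165 long (own x), 115 wide (own y), 75 high, walls and floor 3 thick. Origin: centre of its underside; own -x is the open front with a lip 35 high, from which the sides slope up to 75 at x = -30. Its stock, three brass nipples, no handles, is fixed in the back (x above 22); in front of it the floor is free (x from -79, y from -54 to 54). (mm)
- flux_tub_c (a point): Flux tub, not to be moved: white with a yellow band and a red screw lid, round, 58 in diameter, 50 high, standing loose among the fittings. Point at its centre, 25 above the bench. (mm)
There are look-alikes about, which are no part of the job. What is shaped like the part that bears elbow_brown_c but green is not meant. What is shaped like the part that bears valve_piece_c but turquoise is not meant.

How it is judged:
By the outcome, as a careful person would: the job done as asked, in the order asked, and still so for the second after the job is handed in, with the robot touching nothing.
It also fails if it takes over 128 s, if anything falls off the work surface, if the arm or the gripper's body presses on something with over 40 N, if the wrist force passes 120 N, or if a joint passes its speed limit or range.

ROBOT

A 6-joint arm with a two-finger parallel gripper is mounted at the origin on the work surface. World frame = base frame: x ahead of the robot, y to its left, z up, the work surface at z = 0. Lengths are in m, angles in degrees, forces in N, time in s.
With the tool pointing down it reaches from about 0.4 to 0.925 m from the base axis. Payload 3.4 kg.
Tool frame: the origin (TCP) lies midway between the tips of the shut fingers; the grasp point (between the pads) lies 19 mm behind it (bot.grasp_offset is the distance from the TCP to the grasp point, in m); z points along the fingers, y is the line along which they close (so a half turn about z gives the same grasp; the last joint's range is limited). The gripper opens to 85 mm and grips with 20 to 120 N. Pads are 22 mm wide; open, the fingers measure 114 mm over their backs; the gripper's body (76 mm by 85 mm) begins 54 mm behind the grasp point. The pads swing forward as they close: fully open they stand 13 mm farther back than shut.
Start: joints at [73.081, 17.578, 86.31, -0, 76.112, -4.211], TCP at [0.127, 0.561, 0.231] pointing down, gripper open.
Joint ranges: [-179.03, 179.03], [-60, 130.46], [8.19, 133.38], [-81.62, 261.62], [5.75, 156.47], [-153.77, 153.77]. Speed limits (degrees/s): [147.25, 147.25, 180, 180, 180, 180].

INTERFACE

Orientations are given as a 3x3 rotation matrix whose columns are the frame's x, y, z axes.
In Python, from cell import bot gives the robot as it stands.
- The arm moves only by the tool play_rows, never from a script. Its argument "plan" is a list of rows, each an object of numbers: "x", "y", "z": the shift along the tool's x, y, z in units of 500 mm (1.0 is 500 mm); "turn": the turn about the tool's z in units of 180 degrees (1.0 is 180 degrees). In form: [{"x": .., "y": .., "z": .., "turn": ..}, ...]. A call has 1 to 8 rows; each row is the pose to reach, as a shift and turn from the pose commanded when the call began, along the tool's axes at that moment, turning the shorter way round; what a row does not reach only later rows make up. A row lasts 1/8 s, in which the tool goes at most 62.5 mm and 10.7 degrees, less where a joint would pass 70% of its speed; a pose out of reach is approached as far as the arm can. A call with a number of a shift or a turn outside -1 to 1 is refused whole. A call with a gripper value outside its range is refused whole. "grip" is the closure, from 0 (fully open) to 1 (shut), set as the call begins (left out, the last holds). The fingers move at their own pace and stop on an object; "grip_force" is the grip in N (left out, the last holds). Time passes only in rows, so rows that repeat a pose let the fingers close. It gives the time, the measured TCP pose, the force, the opening and the grip force at its end, in the units of the state.
- bot.get_state(): the state, without advancing time (a new reading comes with each control period).
- bot.snapshot(name): name is "scene" or "top"; returns a dict with "frame" (384x512x3 uint8, red, green, blue), "vfov" (degrees; the focal length in pixels is half the picture's height over the tangent of half this angle, whatever the lens; pixels are square), "cx", "cy" (the principal point, pixels), "T" (4x4, takes a point from camera to world coordinates). Camera axes: x right, y up, looking along -z (the intrinsics and any distortion apply to the point x, -y, -z); pixel columns grow to the right and rows downward; lengths in m; the calibration is good to about 2 mm. A picture is of the moment at which its call begins. There is no depth.
- bot.sign_off(): hands the job in; it is judged then, once.
The state is a dict: "clock": time; "q": joint angles; "dq": joint speeds; "joint_torque": joint torques, N m; "position": TCP position; "tcp_rot": TCP orientation; "contact_force": force on the tool from outside, world axes, zero at the start; "torque": the same for the moment, N m; "gripper_width": finger opening in m; "gripper_force": force on a finger pad.
Only numpy, scipy, OpenCV 4.12 (cv2) and the standard library are available. Lean on these libraries where they do the work, as an engineer would, in place of code of your own. Each camera call takes 0.05 s, during which the arm holds its last target. There are 200 camera calls.

## Working session

There is one attempt and no reset: what is moved stays moved. The work goes in short steps, Python scripts to look and compute and a tool call to move; the robot and the scene stay as the last step left them, time stands still between calls to the robot, and variables do not carry over. Pictures are saved under pics/ and viewed, at most 14 in all, crops included, and the job is handed in when it is done.

Besides the shell and the picture viewer there is one more tool, called after ">>>" as a command line: name --argument value ..., lists and objects as JSON in quotes. play_rows: Moves the arm, as the interface text tells. Its arguments: {"type":"object","properties":{"plan":{"type":"array","items":{"type":"object","properties":{"x":{"type":"number"},"y":{"type":"number"},"z":{"type":"number"},"turn":{"type":"number"}}}},"grip":{"type":"number"},"grip_force":{"type":"number"}},"required":["plan"]}

```bash
ls; mkdir -p pics; python3 - <<'E'
from cell import bot
import cv2, numpy as np
for n in ("scene","top"):
    s=bot.snapshot(n); cv2.imwrite(f"pics/{n}0.png",cv2.resize(s["frame"][...,::-1],(800,600),interpolation=cv2.INTER_CUBIC)); cv2.imwrite(f"{n}_raw.png",s["frame"][...,::-1])
    print(n,s["vfov"],s["cx"],s["cy"],{k:v for k,v in s.items() if k not in("frame","T")}); print(np.round(s["T"],4))
print(bot.get_state()); print(bot.grasp_offset)
E
```

```text
pics
scene 49.52829581714826 255.37660889095145 187.76240013941108 {'vfov': 49.52829581714826, 'cx': 255.37660889095145, 'cy': 187.76240013941108}
[[ 0.0331 -0.5613  0.8269  1.383 ]
 [ 0.9994  0.0233 -0.0242 -0.0353]
 [-0.0057  0.8273  0.5618  0.6453]
 [ 0.      0.      0.      1.    ]]
top 46.67404832616499 252.0177700404476 190.89288711485958 {'vfov': 46.67404832616499, 'cx': 252.0177700404476, 'cy': 190.89288711485958}
[[-0.0262  0.9909 -0.1317  0.416 ]
 [-0.9996 -0.0269 -0.0032  0.0022]
 [-0.0067  0.1316  0.9913  1.024 ]
 [ 0.      0.      0.      1.    ]]
{'clock': 0.1, 'q': array([ 7.30810913e+01,  1.76179296e+01,  8.63755240e+01,  5.59879357e-04,
        7.61099480e+01, -4.21011692e+00]), 'dq': array([ 0.01723293, -0.03194402, -0.19867561, -0.07083889,  0.03029205,
       -0.06509281]), 'joint_torque': array([-5.90121945e-04, -4.58534431e+01, -2.52609551e+01, -2.24107521e-04,
        5.84752561e-03,  1.34458196e-05]), 'position': array([0.12632871, 0.56032427, 0.23047938]), 'tcp_rot': array([[-9.75500242e-01,  2.19997709e-01, -5.34274951e-04],
       [ 2.19998312e-01,  9.75498729e-01, -1.72382584e-03],
       [ 1.41946801e-04, -1.79913211e-03, -9.99998371e-01]]), 'contact_force': array([-0.58759048,  0.09873589, -0.67801608]), 'torque': array([-0.01392805, -0.05272486, -0.02786827]), 'gripper_force': 0.0, 'gripper_width': 0.08541174331690944}
0.0187
```

View pics/scene0.png

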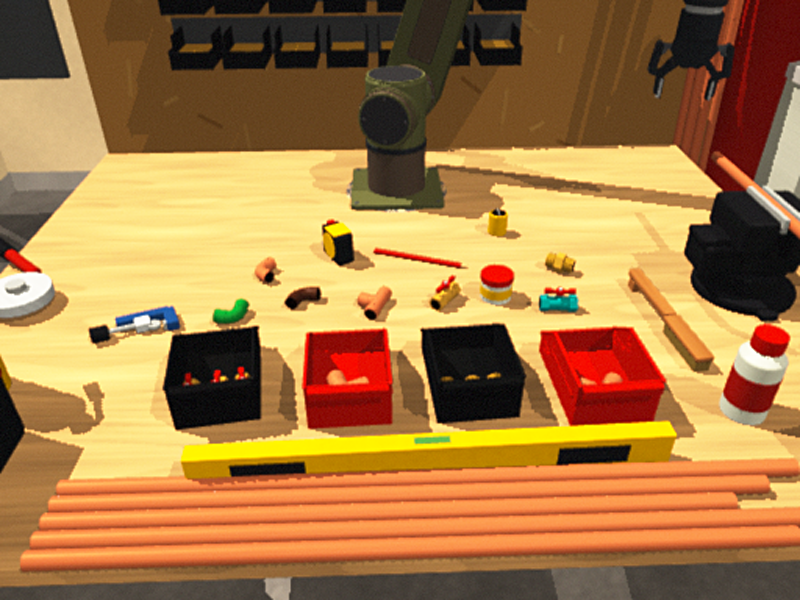

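View pics/top0.png

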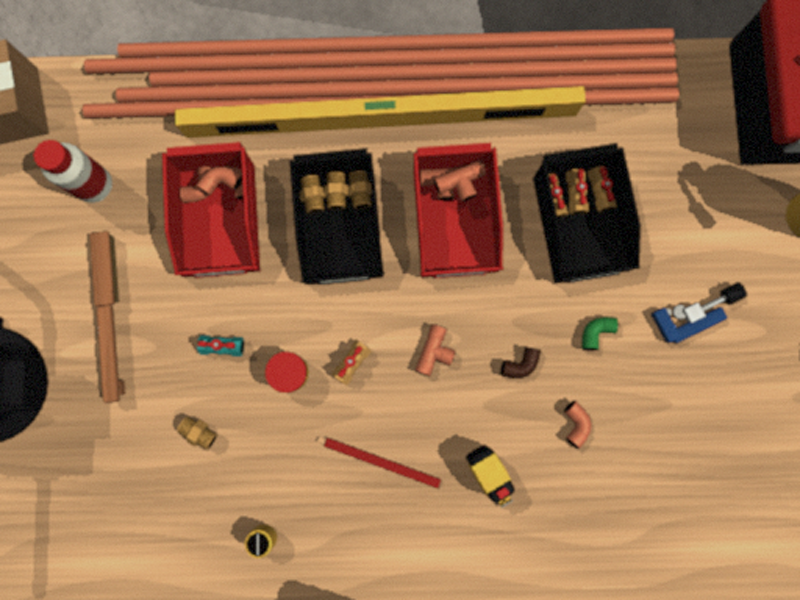

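The pictures show (in the 800x600 top view):
- **Bins:** elbow bin red (212,210) with elbow stock, nipple bin black (337,215), tee bin red (458,210), valve bin black (587,213).
- **Fittings:** bright elbow (577,425), brown elbow (522,362), tee (435,350), red-handled brass valve (350,361), nipple (197,432), tub (286,371).
- **Look-alikes:** green elbow (600,332) and turquoise valve (219,346).

The meant ones fit by colour (copper/dark brown, brass). Next I'll segment and confirm them.

```bash
cat > h.py <<'E'
import cv2, numpy as np
from cell import bot
class Cam:
    def __init__(s,n):
        d=bot.snapshot(n); s.im=np.ascontiguousarray(d["frame"][...,::-1]); s.T=np.array(d["T"]); s.cx,s.cy=d["cx"],d["cy"]
        s.f=s.im.shape[0]/2/np.tan(np.radians(d["vfov"]/2)); s.hsv=cv2.cvtColor(s.im,cv2.COLOR_BGR2HSV)
    def ray(s,uv):
        uv=np.atleast_2d(uv).astype(float)
        d=np.c_[(uv[:,0]-s.cx)/s.f,-(uv[:,1]-s.cy)/s.f,-np.ones(len(uv))]@s.T[:3,:3].T
        return s.T[:3,3],d
    def plane(s,uv,z):
        o,d=s.ray(uv); return o+d*((z-o[2])/d[:,2])[:,None]
    def px(s,P):
        p=(np.atleast_2d(P)-s.T[:3,3])@s.T[:3,:3]; return np.c_[s.cx+s.f*p[:,0]/-p[:,2], s.cy-s.f*p[:,1]/-p[:,2]]
    def mask(s,lo,hi,win):
        m=cv2.inRange(s.hsv,np.array(lo),np.array(hi)); k=np.zeros_like(m); x0,y0,x1,y1=win; k[y0:y1,x0:x1]=255; return m&k
def tri(a,ua,b,ub):
    (o1,d1),(o2,d2)=a.ray(ua),b.ray(ub); d1=d1[0]/np.linalg.norm(d1[0]); d2=d2[0]/np.linalg.norm(d2[0])
    t=np.linalg.lstsq(np.c_[d1,-d2],o2-o1,rcond=None)[0]; p,q=o1+t[0]*d1,o2+t[1]*d2
    return (p+q)/2, np.linalg.norm(p-q)
E
python3 - <<'E'
from h import *
c=Cam("top"); S=1/1.5625
for n,p in dict(wood=(480,420),shadow=(600,410),bright=(577,425),brown=(520,368),tee=(435,345),valve=(340,372),valve2=(357,349),red=(350,361),nip=(197,432),nip2=(208,438),redbin=(430,250),blk=(320,262)).items():
    x,y=[int(v*S) for v in p]; print(n,c.hsv[y,x],c.hsv[y-1,x+1])
for n in ("top","scene"):
    c=Cam(n); x0,y0,x1,y1=(100,190,400,300) if n=="top" else (110,125,390,270)
    cv2.imwrite(f"pics/{n}1.png",cv2.resize(c.im[y0:y1,x0:x1],None,fx=2.66,fy=2.66,interpolation=cv2.INTER_CUBIC))
    
a=cv2.imread("pics/top1.png"); b=cv2.imread("pics/scene1.png"); w=min(a.shape[1],b.shape[1])
cv2.imwrite("pics/both1.png",np.vstack([a[:,:w],b[:300,:w]]))
E
```

```text
wood [ 15 115 200] [ 15 117 202]
shadow [ 14 114 194] [ 15 114 192]
bright [  7 141 103] [  9 150 126]
brown [  6 162  55] [  6 177  52]
tee [ 11 140 215] [ 10 140 217]
valve [  4 187 150] [  3 195 149]
valve2 [  2 186 162] [  3 197 168]
red [ 14  31 167] [  2 127 173]
nip [ 18 153 195] [ 17 154 190]
nip2 [ 18 161 146] [ 17 159 148]
redbin [  0 205 152] [  2 205 154]
blk [ 90 128  16] [150  40  19]
```

View pics/both1.png

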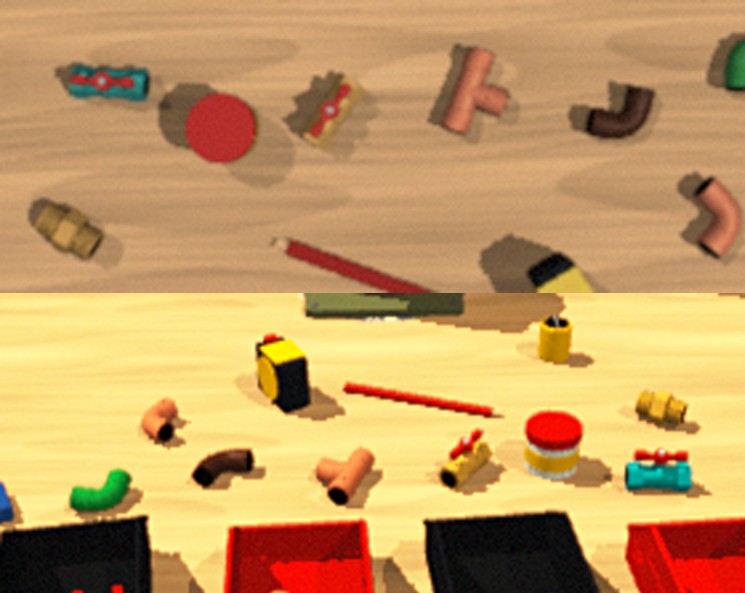

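```bash
cat > m.py <<'E'
from h import *
W=dict(bright=(356,252,384,290),brown=(316,218,348,246),tee=(262,204,296,244),valve=(206,214,242,250),nipple=(108,260,143,292))
def seg(c,n):
    h,s,v=[c.hsv[...,i].astype(int) for i in range(3)]
    if n=="bright" or n=="tee": m=((h<12)|(h>170))&(s>105)
    elif n=="brown": m=v<85
    elif n=="valve": m=(((h>=16)&(s>128))|(h<9)|(h>170)|(s<80))&(v>95)
    else: m=(s>136)
    x0,y0,x1,y1=W[n]; k=np.zeros(m.shape,np.uint8); k[y0:y1,x0:x1]=m[y0:y1,x0:x1]*255
    k=cv2.morphologyEx(k,cv2.MORPH_CLOSE,np.ones((3,3)))
    cs,_=cv2.findContours(k,cv2.RETR_EXTERNAL,cv2.CHAIN_APPROX_NONE); o=np.zeros_like(k)
    cv2.drawContours(o,[max(cs,key=cv2.contourArea)],-1,255,-1); return o
Z=dict(bright=.012,brown=.012,tee=.012,valve=.0125,nipple=.016)
E
python3 - <<'E'
from m import *
c=Cam("top"); out=[]
for n in W:
    k=seg(c,n); ys,xs=np.nonzero(k); P=c.plane(np.c_[xs,ys],Z[n])[:,:2]; m=P.mean(0)
    w,V=np.linalg.eigh(np.cov((P-m).T)); a=V[:,1]; b=np.array([-a[1],a[0]]); pa,pb=(P-m)@a*1e3,(P-m)@b*1e3
    print(n,len(xs),"mean",np.round(m,4),"major ang %.1f"%np.degrees(np.arctan2(a[1],a[0])),"a %.1f %.1f b %.1f %.1f skewb %.2f"%(pa.min(),pa.max(),pb.min(),pb.max(),(pb**3).mean()/pb.std()**3))
    x0,y0,x1,y1=W[n]; t=cv2.resize(c.im[y0:y1,x0:x1],(260,260),interpolation=cv2.INTER_CUBIC)
    kk=cv2.resize(k[y0:y1,x0:x1],(260,260),interpolation=cv2.INTER_NEAREST); cs,_=cv2.findContours(kk,0,2); cv2.drawContours(t,cs,-1,(255,0,0),1); out.append(t)
out.append(np.zeros_like(out[0])); cv2.imwrite("pics/seg.png",np.vstack([np.hstack(out[:3]),np.hstack(out[3:])]))
E
```

```text
bright 308 mean [ 0.3619 -0.2536] major ang -178.6 a -32.0 32.1 b -18.6 17.9 skewb 0.03
brown 292 mean [ 0.449  -0.1751] major ang 117.7 a -32.4 32.1 b -18.4 17.6 skewb 0.04
tee 433 mean [ 0.472  -0.0507] major ang 158.0 a -37.4 36.3 b -17.3 29.1 skewb 0.69
valve 339 mean [0.4594 0.0705] major ang 143.6 a -31.7 32.0 b -15.2 15.1 skewb 0.01
nipple 309 mean [0.3652 0.2932] major ang 60.7 a -27.0 27.3 b -17.2 17.1 skewb -0.01
```

View pics/seg.png

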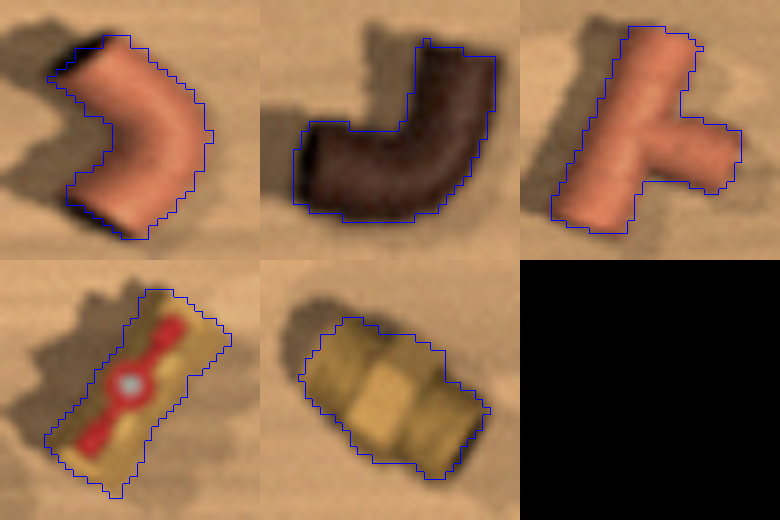

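Masks fit all five pieces. The crop confirms brown (not green) for the elbow at (620,112) and brass with a red handle (not turquoise) for the valve at (330,110). Next: heights from two views, then bin poses.

```bash
python3 - <<'E'
from m import *
t=Cam("top"); s=Cam("scene")
# scene centroid: same colour seg, windows around predicted projection
for n in W:
    k=seg(t,n); ys,xs=np.nonzero(k); ut=[xs.mean(),ys.mean()]
    p=s.px(t.plane([ut],Z[n]))[0]; r=24
    h,ss,v=[s.hsv[...,i].astype(int) for i in range(3)]
    m={'bright':((h<13)|(h>170))&(ss>100),'tee':((h<13)|(h>170))&(ss>100),'brown':v<110,'valve':((h<10)|(h>174))&(ss>170),'nipple':(h>=16)&(ss>165)}[n]
    if n=="valve": # handle in both views
        ht,st=t.hsv[...,0],t.hsv[...,1]; mk=((ht<8)|(ht>172))&(st>150)&(k>0); ys,xs=np.nonzero(mk); ut=[xs.mean(),ys.mean()]
    x0,y0=(p-[18,22 if n=='valve' else 16]).astype(int); w=m[y0:y0+34,x0:x0+36].astype(np.uint8)
    q,l,st,ce=cv2.connectedComponentsWithStats(w); i=1+st[1:,4].argmax(); us=ce[i]+[x0,y0]
    P,e=tri(t,[ut],s,[us]); print(n,"top",np.round(ut,1),"scene pred",np.round(p,1),"got",np.round(us,1),"area",st[i,4],"P",np.round(P*1e3,1),"gap %.1f"%(e*1e3))
# bins
hsv=t.hsv.astype(int); red=((hsv[...,0]<6)|(hsv[...,0]>172))&(hsv[...,1]>170); blk=hsv[...,2]<75
for n,(x0,y0,x1,y1),m in [("elbow",(98,86,170,182),red),("nipple",(184,92,250,186),blk),("tee",(262,86,326,182),red),("valve",(338,88,415,186),blk)]:
    k=np.zeros(m.shape,np.uint8); k[y0:y1,x0:x1]=m[y0:y1,x0:x1]; k=cv2.morphologyEx(k,cv2.MORPH_OPEN,np.ones((3,3)))
    cs,_=cv2.findContours(k,0,1); hu=cv2.convexHull(max(cs,key=cv2.contourArea))
    e=.01
    while True:
        q=cv2.approxPolyDP(hu,e*cv2.arcLength(hu,True),True)[:,0]
        if len(q)<=6: break
        e+=.005
    print(n,q.tolist())
    bk=q[np.argsort(q[:,1])[:2]]; bk=bk[bk[:,0].argsort()]; B=t.plane(bk,.075); d=B[1]-B[0]
    yaw=np.degrees(np.arctan2(d[1],d[0]))+90; ax=np.array([np.cos(np.radians(yaw)),np.sin(np.radians(yaw))]); c=B[:,:2].mean(0)-.0825*ax
    print("  back width %.1f yaw %.1f centre"%(np.linalg.norm(d)*1e3,yaw),np.round(c,4))
    ay=np.array([-ax[1],ax[0]]); C=lambda x,y,z:np.r_[c+x*ax+y*ay,z]
    print("  pred top front base",np.round(t.px([C(-.0825,.0575,0),C(-.0825,-.0575,0),C(-.0825,.0575,.035),C(-.0825,-.0575,.035)]),0).tolist())
    M=s.px([C(.0825,-.0575,.075),C(.0825,.0575,.075),C(.0825,-.0575,0),C(.0825,.0575,0)]); print("  pred scene back top,base",np.round(M/.64,0).tolist())
E
```

```text
bright top [370.  271.4] scene pred [168.9 172.3] got [170.2 172.5] area 94 P [ 361.7 -251.7   11.7] gap 3.7
brown top [333.  233.2] scene pred [193.5 188.8] got [193.1 190.3] area 170 P [ 449.2 -176.5    7.3] gap 0.8
tee top [277.6 224.5] scene pred [239.7 192.6] got [239.8 193.7] area 164 P [472.1 -50.5   8.5] gap 0.5
valve top [223.5 231. ] scene pred [284.6 188.6] got [282.4 167.7] area 79 P [457.5  65.3  77.9] gap 5.5
nipple top [125.3 276.4] scene pred [358.6 167.6] got [357.8 167.8] area 189 P [365.1 292.3  15.2] gap 2.1
elbow [[153, 92], [162, 107], [165, 172], [112, 175], [105, 144], [104, 98]]
  back width 109.3 yaw 5.6 centre [0.682  0.2655]
  pred top front base [[119.0, 177.0], [168.0, 170.0], [115.0, 174.0], [165.0, 168.0]]
  pred scene back top,base [[582.0, 388.0], [667.0, 380.0], [573.0, 430.0], [655.0, 421.0]]
nipple [[233, 96], [239, 114], [244, 176], [193, 180], [185, 103], [193, 99]]
  back width 88.8 yaw 2.8 centre [0.6706 0.0821]
  pred top front base [[196.0, 178.0], [245.0, 175.0], [194.0, 176.0], [245.0, 172.0]]
  pred scene back top,base [[435.0, 385.0], [523.0, 380.0], [434.0, 426.0], [517.0, 421.0]]
tee [[313, 92], [320, 172], [270, 176], [265, 98]]
  back width 107.2 yaw 5.8 centre [ 0.6718 -0.0905]
  pred top front base [[272.0, 177.0], [321.0, 171.0], [272.0, 174.0], [323.0, 168.0]]
  pred scene back top,base [[304.0, 390.0], [393.0, 382.0], [309.0, 432.0], [394.0, 423.0]]
valve [[394, 92], [409, 144], [408, 171], [355, 180], [341, 113], [348, 99]]
  back width 103.3 yaw 7.3 centre [ 0.6657 -0.2737]
  pred top front base [[352.0, 178.0], [400.0, 170.0], [355.0, 175.0], [405.0, 167.0]]
  pred scene back top,base [[163.0, 392.0], [254.0, 382.0], [175.0, 433.0], [261.0, 423.0]]
```

```bash
python3 - <<'E'
from h import *
t=Cam("top"); s=Cam("scene"); f=2.4
a=cv2.resize(t.im[85:190,95:425],None,fx=f,fy=f,interpolation=cv2.INTER_CUBIC); b=cv2.resize(s.im[203:280,100:430],None,fx=f,fy=f,interpolation=cv2.INTER_CUBIC)
o=np.vstack([a,b]); o=np.clip(255*(o/255.)**.6,0,255).astype(np.uint8); print(a.shape,o.shape); cv2.imwrite("pics/bins.png",o)
# valve handle
ht=t.hsv.astype(int); hs=s.hsv.astype(int)
A=((ht[...,0]<8)|(ht[...,0]>172))&(ht[...,1]>150); ys,xs=np.nonzero(A[216:248,208:240]); ut=[xs.mean()+208,ys.mean()+216]
A=((hs[...,0]<8)|(hs[...,0]>172))&(hs[...,1]>170); ys,xs=np.nonzero(A[174:196,274:296]); us=[xs.mean()+274,ys.mean()+174]
print(ut,us,tri(t,[ut],s,[us]))
P=t.plane([[x+208,y+216] for y,x in zip(*np.nonzero((((ht[...,0]<8)|(ht[...,0]>172))&(ht[...,1]>150))[216:248,208:240]))],.038)[:,:2]
w,V=np.linalg.eigh(np.cov(P.T)); print("handle ang",np.degrees(np.arctan2(V[1,1],V[0,1])),P.mean(0))
E
```

```text
(252, 792, 3) (437, 792, 3)
[np.float64(223.56923076923076), np.float64(230.84615384615384)] [np.float64(284.2439024390244), np.float64(182.14634146341464)] (array([0.459807  , 0.06977795, 0.03401845]), np.float64(0.0020947788162988834))
handle ang 143.8865188038622 [0.45971961 0.07053746]
```

View pics/bins.png

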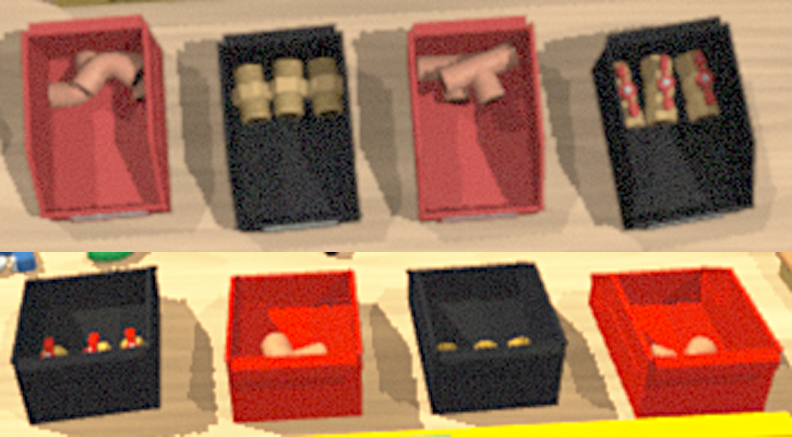

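The crop shows all four bins and their rim corners, with the stock matching: elbows, nipples, tees, valves from left to right in the top view. Triangulating the back-rim corners.

```bash
python3 - <<'E'
from h import *
t=Cam("top"); s=Cam("scene"); f=2.4
D=dict(elbow=((24,28),(147,16),(780,351),(628,361),(45,216),(168,209)),nipple=((220,42),(342,26),(565,345),(425,356),(238,228),(358,219)),tee=((410,28),(526,17),(362,355),(228,362),(418,218),(540,209)),valve=((606,37),(719,20),(158,354),(13,363),(622,226),(755,205)))
for n,(a,b,c,d,e,g) in D.items():
    T=lambda p:[[p[0]/f+95,p[1]/f+85]]
    S=lambda p:[[p[0]/f+100,(p[1]-252)/f+203]]
    L,e1=tri(t,T(a),s,S(c)); R,e2=tri(t,T(b),s,S(d)); 
    FL,FR=t.plane(T(e),.035)[0],t.plane(T(g),.035)[0]
    Lp,Rp=t.plane(T(a),.075)[0],t.plane(T(b),.075)[0]
    print(n,"tri",np.round(L*1e3),np.round(R*1e3),"plane",np.round(Lp*1e3),np.round(Rp*1e3),"front",np.round(FL*1e3),np.round(FR*1e3))
    d=(Lp-Rp+FL-FR); d2=(Lp+Rp-FL-FR); print("   ctr",np.round((Lp+Rp+FL+FR)/4*1e3),"w",np.linalg.norm((Lp-Rp)[:2]),np.linalg.norm((FL-FR)[:2]),"len",np.linalg.norm(d2[:2])/2,"yaw",np.degrees(np.arctan2(d2[1],d2[0])),np.degrees(np.arctan2(-d[0],d[1])))
E
```

```text
elbow tri [762. 326.  75.] [768. 203.  76.] plane [762. 326.  75.] [770. 212.  75.] front [592. 316.  35.] [596. 201.  35.]
   ctr [680. 264.  55.] w 0.11409717243642863 0.1158536740691278 len 0.17237725574477983 yaw 3.435068395970915 2.9355404765888955
nipple tri [744. 146.  73.] [755.  29.  74.] plane [743. 145.  75.] [755.  32.  75.] front [576. 135.  35.] [581.  22.  35.]
   ctr [664.  83.  55.] w 0.11338914346679335 0.11286669680215253 len 0.1710647594194236 yaw 3.2305358049652306 4.452206940769566
tee tri [752. -29.  74.] [ 758. -138.   77.] plane [752. -31.  75.] [ 759. -138.   75.] front [581. -34.  35.] [ 586. -149.   35.]
   ctr [669. -88.  55.] w 0.10753958319903124 0.11480911572870671 len 0.17214426514551823 yaw 2.3249604546177083 3.323493668550268
valve tri [ 739. -206.   71.] [ 751. -317.   75.] plane [ 738. -211.   75.] [ 751. -316.   75.] front [ 568. -225.   35.] [ 584. -350.   35.]
   ctr [ 660. -275.   55.] w 0.10560924105636182 0.1266641656765458 len 0.1701614398366073 yaw 8.22650982273178 7.360273386879911
```

```bash
cat > calc.py <<'E'
import numpy as np, sys
# pose = x,y,z (mm), yaw of closing axis (deg). prints row from A to B
def row(A,B):
    a=np.radians(A[3]); d=(np.array(B[:3])-A[:3])/500; y=np.array([np.cos(a),np.sin(a)]); x=np.array([-np.sin(a),np.cos(a)])
    w=(B[3]-A[3]+180)%360-180
    return "x %.3f y %.3f z %.3f turn %.3f"%(d[:2]@x,d[:2]@y,-d[2],-w/180)
def chain(P):
    for A,B in zip(P,P[1:]): print(B,row(A,B), "dist %d"%np.linalg.norm(np.subtract(B[:3],A[:3])))
E
python3 - <<'E'
from calc import *
from h import *
S=(127,561,231,77.3)
chain([S,(450,300,200,-2)]); chain([(450,300,200,-2),(500,100,180,-30)]); chain([(450,300,200,-2),(480,-60,160,-80)]); chain([(480,-60,160,-80),(342,-248,100,-133.6),(342,-248,5,-133.6)])
t=Cam("top"); hs=t.hsv.astype(int); ys,xs=np.nonzero((((hs[...,0]<8)|(hs[...,0]>172))&(hs[...,1]>150))[222:255,166:200]); print("tub",t.plane([[xs.mean()+166,ys.mean()+222]],.05),len(xs))
E
```

```text
(450, 300, 200, -2) x -0.745 y -0.367 z 0.062 turn 0.441 dist 416
(500, 100, 180, -30) x -0.396 y 0.114 z 0.040 turn 0.156 dist 207
(480, -60, 160, -80) x -0.717 y 0.085 z 0.080 turn 0.433 dist 363
(342, -248, 100, -133.6) x -0.337 y 0.322 z 0.120 turn 0.298 dist 240
(342, -248, 5, -133.6) x 0.000 y 0.000 z 0.190 turn -0.000 dist 95
tub [[0.44673635 0.15970979 0.05      ]] 546
```

>>> play_rows --plan '[{"x":-0.745,"y":-0.367,"z":0.062,"turn":0.441},{"x":-0.745,"y":-0.367,"z":0.062,"turn":0.441},{"x":-0.745,"y":-0.367,"z":0.062,"turn":0.441},{"x":-0.745,"y":-0.367,"z":0.062,"turn":0.441},{"x":-0.745,"y":-0.367,"z":0.062,"turn":0.441},{"x":-0.745,"y":-0.367,"z":0.062,"turn":0.441},{"x":-0.745,"y":-0.367,"z":0.062,"turn":0.441},{"x":-0.745,"y":-0.367,"z":0.062,"turn":0.441}]' --grip 0.35 --grip_force 50

```text
clock: 1.65
position: [0.4523, 0.2978, 0.2001]
tcp_rot: [[0.044, 0.999, 0.001], [0.999, -0.044, -0.001], [-0.0, 0.001, -1.0]]
contact_force: [1.0, -0.1, 0.2]
gripper_width: 0.0557
gripper_force: 0.0
```

>>> play_rows --plan '[{"x":-0.717,"y":0.085,"z":0.08,"turn":0.433},{"x":-0.717,"y":0.085,"z":0.08,"turn":0.433},{"x":-0.717,"y":0.085,"z":0.08,"turn":0.433},{"x":-0.717,"y":0.085,"z":0.08,"turn":0.433},{"x":-0.717,"y":0.085,"z":0.08,"turn":0.433},{"x":-0.717,"y":0.085,"z":0.08,"turn":0.433},{"x":-0.717,"y":0.085,"z":0.08,"turn":0.433},{"x":-0.717,"y":0.085,"z":0.08,"turn":0.433}]'

```text
clock: 2.65
position: [0.479, -0.0611, 0.1603]
tcp_rot: [[0.986, 0.168, 0.0], [0.168, -0.986, 0.0], [0.0, -0.0, -1.0]]
contact_force: [0.1, 0.0, 0.3]
gripper_width: 0.0556
gripper_force: 0.0
```

>>> play_rows --plan '[{"x":-0.337,"y":0.322,"z":0.12,"turn":0.298},{"x":-0.337,"y":0.322,"z":0.12,"turn":0.298},{"x":-0.337,"y":0.322,"z":0.12,"turn":0.298},{"x":-0.337,"y":0.322,"z":0.12,"turn":0.298},{"x":-0.337,"y":0.322,"z":0.12,"turn":0.298},{"x":-0.337,"y":0.322,"z":0.12,"turn":0.298},{"x":-0.337,"y":0.322,"z":0.12,"turn":0.298},{"x":-0.337,"y":0.322,"z":0.12,"turn":0.298}]'

```text
clock: 3.65
position: [0.3414, -0.2472, 0.1005]
tcp_rot: [[0.726, -0.688, 0.0], [-0.688, -0.726, -0.0], [0.001, -0.0, -1.0]]
contact_force: [-0.2, 0.9, 0.2]
gripper_width: 0.0557
gripper_force: 0.0
```

>>> play_rows --plan '[{"z":0.1},{"z":0.16},{"z":0.19},{"z":0.19}]'

```text
invalid input at $.plan[0]: expected keys x, y, z, turn
```

>>> play_rows --plan '[{"z":0},{"z":0},{"z":0},{"z":0},{"z":0}]' --grip 0.9

```text
invalid input at $.plan[0]: expected keys x, y, z, turn
```

>>> play_rows --plan '[{"x":0,"y":0,"z":0.1,"turn":0},{"x":0,"y":0,"z":0.16,"turn":0},{"x":0,"y":0,"z":0.19,"turn":0},{"x":0,"y":0,"z":0.19,"turn":0}]'

```text
clock: 4.15
position: [0.3407, -0.2465, 0.0045]
tcp_rot: [[0.725, -0.689, -0.002], [-0.689, -0.725, 0.002], [-0.003, 0.0, -1.0]]
contact_force: [-0.3, 0.6, 0.0]
gripper_width: 0.0556
gripper_force: 0.0
```

>>> play_rows --plan '[{"x":0,"y":0,"z":0,"turn":0},{"x":0,"y":0,"z":0,"turn":0},{"x":0,"y":0,"z":0,"turn":0},{"x":0,"y":0,"z":0,"turn":0},{"x":0,"y":0,"z":0,"turn":0}]' --grip 0.9

```text
clock: 4.78
position: [0.3415, -0.248, 0.006]
tcp_rot: [[0.723, -0.691, 0.002], [-0.691, -0.723, -0.001], [0.002, -0.0, -1.0]]
contact_force: [0.4, 1.8, 7.5]
gripper_width: 0.0224
gripper_force: 49.2
```

```bash
python3 - <<'E'
from calc import *
# bright: lift (z+125), carry via waypoint
P=[(342,-248,130,-133.6),(520,-100,150,-80),(560,130,150,-10),(675.4,273.6,130,3.2),(675.4,273.6,12,3.2),(675.4,273.6,130,3.2),(560,0,150,3.2),(445,-155,100,-17.3),(445,-155,5,-17.3)]
chain(P)
E
```

```text
(520, -100, 150, -80) x 0.054 y -0.460 z -0.040 turn -0.298 dist 232
(560, 130, 150, -10) x 0.159 y -0.439 z -0.000 turn -0.389 dist 233
(675.4, 273.6, 130, 3.2) x 0.323 y 0.177 z 0.040 turn -0.073 dist 185
(675.4, 273.6, 12, 3.2) x 0.000 y 0.000 z 0.236 turn -0.000 dist 118
(675.4, 273.6, 130, 3.2) x 0.000 y 0.000 z -0.236 turn -0.000 dist 118
(560, 0, 150, 3.2) x -0.533 y -0.261 z -0.040 turn -0.000 dist 297
(445, -155, 100, -17.3) x -0.297 y -0.247 z 0.100 turn 0.114 dist 199
(445, -155, 5, -17.3) x 0.000 y 0.000 z 0.190 turn -0.000 dist 95
```

>>> play_rows --plan '[{"x":0,"y":0,"z":-0.06,"turn":0},{"x":0,"y":0,"z":-0.15,"turn":0},{"x":0,"y":0,"z":-0.25,"turn":0},{"x":0,"y":0,"z":-0.25,"turn":0}]'

```text
clock: 5.28
position: [0.343, -0.2497, 0.1337]
tcp_rot: [[0.723, -0.691, 0.007], [-0.69, -0.723, -0.006], [0.009, -0.0, -1.0]]
contact_force: [-0.7, 0.1, -1.2]
gripper_width: 0.0224
gripper_force: 49.2
```

>>> play_rows --plan '[{"x":0.054,"y":-0.46,"z":-0.04,"turn":-0.298},{"x":0.054,"y":-0.46,"z":-0.04,"turn":-0.298},{"x":0.054,"y":-0.46,"z":-0.04,"turn":-0.298},{"x":0.054,"y":-0.46,"z":-0.04,"turn":-0.298},{"x":0.054,"y":-0.46,"z":-0.04,"turn":-0.298},{"x":0.054,"y":-0.46,"z":-0.04,"turn":-0.298}]'

```text
clock: 6.02
position: [0.5183, -0.0991, 0.1486]
tcp_rot: [[0.985, 0.173, -0.003], [0.173, -0.985, 0.001], [-0.003, -0.001, -1.0]]
contact_force: [0.0, -0.1, -0.5]
gripper_width: 0.0225
gripper_force: 49.2
```

>>> play_rows --plan '[{"x":0.159,"y":-0.439,"z":0,"turn":-0.389},{"x":0.159,"y":-0.439,"z":0,"turn":-0.389},{"x":0.159,"y":-0.439,"z":0,"turn":-0.389},{"x":0.159,"y":-0.439,"z":0,"turn":-0.389},{"x":0.159,"y":-0.439,"z":0,"turn":-0.389},{"x":0.159,"y":-0.439,"z":0,"turn":-0.389},{"x":0.159,"y":-0.439,"z":0,"turn":-0.389}]'

```text
clock: 6.9
position: [0.5583, 0.1293, 0.1491]
tcp_rot: [[0.175, 0.985, -0.002], [0.985, -0.175, -0.001], [-0.001, -0.002, -1.0]]
contact_force: [0.3, 0.3, -0.8]
gripper_width: 0.0227
gripper_force: 49.3
```

>>> play_rows --plan '[{"x":0.323,"y":0.177,"z":0.04,"turn":-0.073},{"x":0.323,"y":0.177,"z":0.04,"turn":-0.073},{"x":0.323,"y":0.177,"z":0.04,"turn":-0.073},{"x":0.323,"y":0.177,"z":0.04,"turn":-0.073},{"x":0.323,"y":0.177,"z":0.04,"turn":-0.073},{"x":0.323,"y":0.177,"z":0.04,"turn":-0.073}]'

```text
clock: 7.65
position: [0.6736, 0.2719, 0.13]
tcp_rot: [[-0.052, 0.999, -0.002], [0.999, 0.052, -0.001], [-0.001, -0.002, -1.0]]
contact_force: [0.1, -0.2, 0.3]
gripper_width: 0.0225
gripper_force: 49.4
```

```bash
python3 - <<'E'
from h import *
t=Cam("top"); s=Cam("scene"); f=2.6
a=cv2.resize(t.im[80:200,95:400],None,fx=f,fy=f,interpolation=cv2.INTER_CUBIC); b=cv2.resize(s.im[150:260,150:455],None,fx=f,fy=f,interpolation=cv2.INTER_CUBIC)
cv2.imwrite("pics/hold1.png",np.vstack([a,b])[:600])
E
```

```text
(no output)
```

View pics/hold1.png

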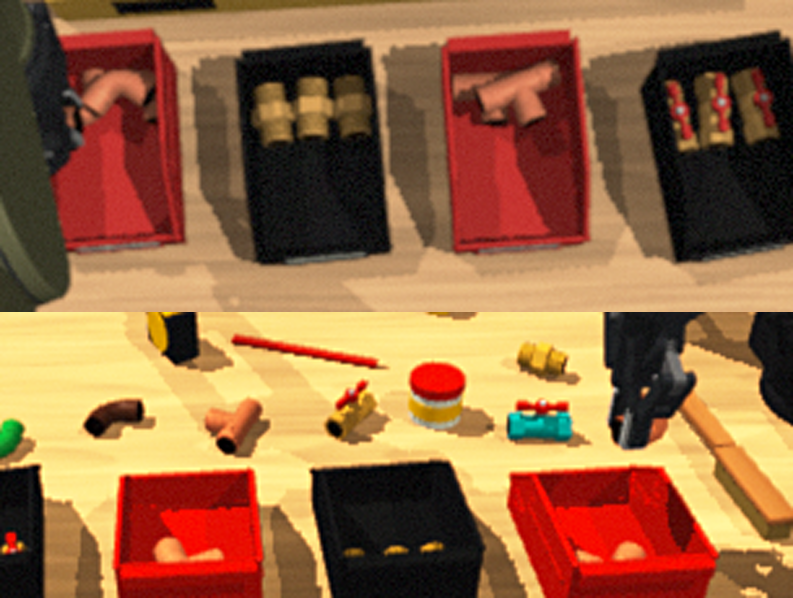

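Lower image: the bright elbow is held at (640,430), above the elbow bin. Lowering and releasing.

>>> play_rows --plan '[{"x":0,"y":0,"z":0.1,"turn":0},{"x":0,"y":0,"z":0.18,"turn":0},{"x":0,"y":0,"z":0.22,"turn":0},{"x":0,"y":0,"z":0.236,"turn":0},{"x":0,"y":0,"z":0.236,"turn":0}]'

```text
clock: 8.38
position: [0.6753, 0.2738, 0.013]
tcp_rot: [[-0.054, 0.999, 0.001], [0.999, 0.054, 0.0], [0.0, 0.001, -1.0]]
contact_force: [0.1, 0.5, -0.8]
gripper_width: 0.0224
gripper_force: 49.4
```

>>> play_rows --plan '[{"x":0,"y":0,"z":0,"turn":0},{"x":0,"y":0,"z":0,"turn":0},{"x":0,"y":0,"z":0,"turn":0},{"x":0,"y":0,"z":0,"turn":0}]' --grip 0.62

```text
clock: 8.88
position: [0.6749, 0.2739, 0.0127]
tcp_rot: [[-0.055, 0.999, 0.001], [0.999, 0.055, 0.0], [0.0, 0.001, -1.0]]
contact_force: [0.3, -0.5, -0.7]
gripper_width: 0.0322
gripper_force: 0.0
```

>>> play_rows --plan '[{"x":0,"y":0,"z":-0.06,"turn":0},{"x":0,"y":0,"z":-0.15,"turn":0},{"x":0,"y":0,"z":-0.236,"turn":0},{"x":0,"y":0,"z":-0.236,"turn":0}]'

```text
clock: 9.38
position: [0.6778, 0.2749, 0.1356]
tcp_rot: [[-0.055, 0.998, 0.009], [0.998, 0.055, 0.003], [0.003, 0.009, -1.0]]
contact_force: [1.1, -0.4, -1.1]
gripper_width: 0.0321
gripper_force: 0.0
```

>>> play_rows --plan '[{"x":-0.533,"y":-0.261,"z":-0.04,"turn":0},{"x":-0.533,"y":-0.261,"z":-0.04,"turn":0},{"x":-0.533,"y":-0.261,"z":-0.04,"turn":0},{"x":-0.533,"y":-0.261,"z":-0.04,"turn":0},{"x":-0.533,"y":-0.261,"z":-0.04,"turn":0},{"x":-0.533,"y":-0.261,"z":-0.04,"turn":0},{"x":-0.533,"y":-0.261,"z":-0.04,"turn":0}]' --grip 0.35

```text
clock: 10.25
position: [0.5589, 0.0007, 0.1498]
tcp_rot: [[-0.054, 0.999, -0.0], [0.999, 0.054, 0.001], [0.001, -0.0, -1.0]]
contact_force: [0.4, -0.5, 0.6]
gripper_width: 0.0558
gripper_force: 0.0
```

>>> play_rows --plan '[{"x":-0.297,"y":-0.247,"z":0.1,"turn":0.114},{"x":-0.297,"y":-0.247,"z":0.1,"turn":0.114},{"x":-0.297,"y":-0.247,"z":0.1,"turn":0.114},{"x":-0.297,"y":-0.247,"z":0.1,"turn":0.114},{"x":-0.297,"y":-0.247,"z":0.1,"turn":0.114},{"x":-0.297,"y":-0.247,"z":0.1,"turn":0.114}]'

```text
clock: 11.0
position: [0.4457, -0.1536, 0.1007]
tcp_rot: [[0.297, 0.955, 0.002], [0.955, -0.297, -0.0], [0.0, 0.002, -1.0]]
contact_force: [1.0, -0.4, 0.2]
gripper_width: 0.0555
gripper_force: 0.0
```

```bash
python3 - <<'E'
from h import *
t=Cam("top"); s=Cam("scene"); f=2.6
a=cv2.resize(t.im[80:200,95:400],None,fx=f,fy=f,interpolation=cv2.INTER_CUBIC); b=cv2.resize(s.im[150:260,150:455],None,fx=f,fy=f,interpolation=cv2.INTER_CUBIC)
cv2.imwrite("pics/rel1.png",np.vstack([a,b])[:600])
E
```

```text
(no output)
```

View pics/rel1.png

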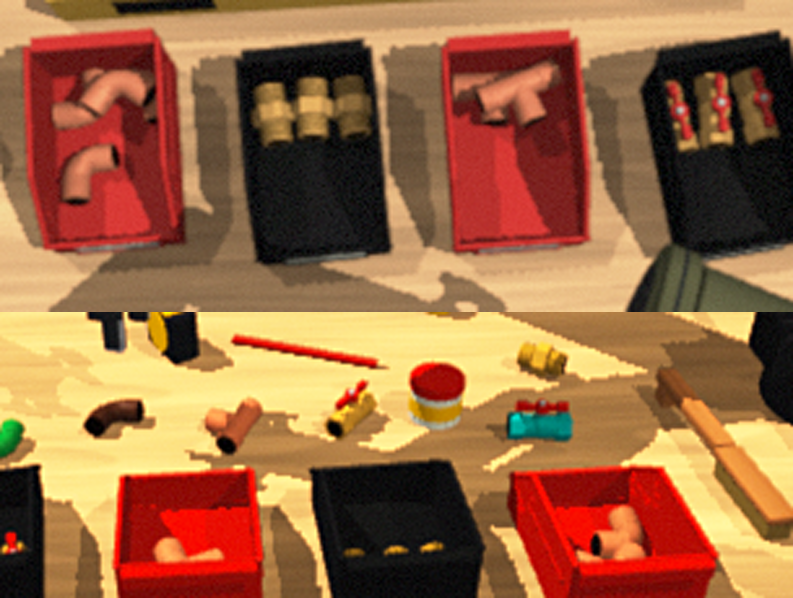

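Upper image: the bright elbow lies flat in the elbow bin at (90,175), with the front right of the bin free. Picking the brown one.

```bash
python3 - <<'E'
from calc import *
chain([(445,-155,130,-17.3),(540,60,150,3.2),(636.8,249.4,130,3.2)])
print("tee"); chain([(636.8,249.4,130,3.2),(560,60,150,30),(449.5,-35.8,100,68)])
chain([(449.5,-35.8,130,68),(645.6,-63.3,130,3)])
print("valve"); chain([(645.6,-63.3,130,3),(459.6,70.5,110,53.7)])
chain([(459.6,70.5,130,53.7),(560,-100,140,20),(630.3,-279.5,130,7.8)])
print("nip"); chain([(630.3,-279.5,130,7.8),(560,0,160,-5),(480,200,130,-29.3),(365.2,293,100,-29.3)])
chain([(365.2,293,130,-29.3),(639.1,82,130,4)])
E
```

```text
(540, 60, 150, 3.2) x 0.467 y 0.054 z -0.040 turn -0.114 dist 235
(636.8, 249.4, 130, 3.2) x 0.367 y 0.214 z 0.040 turn -0.000 dist 213
tee
(560, 60, 150, 30) x -0.370 y -0.175 z -0.040 turn -0.149 dist 205
(449.5, -35.8, 100, 68) x -0.055 y -0.287 z 0.100 turn -0.211 dist 154
(645.6, -63.3, 130, 3) x -0.384 y 0.096 z -0.000 turn 0.361 dist 198
valve
(459.6, 70.5, 110, 53.7) x 0.287 y -0.357 z 0.040 turn -0.282 dist 229
(560, -100, 140, 20) x -0.364 y -0.156 z -0.020 turn 0.187 dist 198
(630.3, -279.5, 130, 7.8) x -0.385 y 0.009 z 0.020 turn 0.068 dist 193
nip
(560, 0, 160, -5) x 0.573 y -0.063 z -0.060 turn 0.071 dist 289
(480, 200, 130, -29.3) x 0.385 y -0.194 z 0.060 turn 0.135 dist 217
(365.2, 293, 100, -29.3) x 0.050 y -0.291 z 0.060 turn -0.000 dist 150
(639.1, 82, 130, 4) x -0.100 y 0.684 z -0.000 turn -0.185 dist 345
```

>>> play_rows --plan '[{"x":0,"y":0,"z":0.1,"turn":0},{"x":0,"y":0,"z":0.16,"turn":0},{"x":0,"y":0,"z":0.184,"turn":0},{"x":0,"y":0,"z":0.184,"turn":0}]'

```text
clock: 11.6
position: [0.4441, -0.154, 0.008]
tcp_rot: [[0.298, 0.955, -0.001], [0.955, -0.298, 0.0], [0.0, -0.001, -1.0]]
contact_force: [0.1, -0.6, 0.6]
gripper_width: 0.0555
gripper_force: 0.0
```

>>> play_rows --plan '[{"x":0,"y":0,"z":0,"turn":0},{"x":0,"y":0,"z":0,"turn":0},{"x":0,"y":0,"z":0,"turn":0},{"x":0,"y":0,"z":0,"turn":0},{"x":0,"y":0,"z":0,"turn":0}]' --grip 0.9

```text
clock: 12.22
position: [0.4448, -0.1548, 0.0093]
tcp_rot: [[0.299, 0.954, 0.002], [0.954, -0.299, -0.001], [0.0, 0.003, -1.0]]
contact_force: [-0.1, 1.5, 7.0]
gripper_width: 0.0222
gripper_force: 49.1
```

>>> play_rows --plan '[{"x":0,"y":0,"z":-0.06,"turn":0},{"x":0,"y":0,"z":-0.15,"turn":0},{"x":0,"y":0,"z":-0.244,"turn":0},{"x":0,"y":0,"z":-0.244,"turn":0}]'

```text
clock: 12.72
position: [0.4464, -0.1558, 0.1339]
tcp_rot: [[0.299, 0.954, 0.008], [0.954, -0.299, -0.004], [-0.001, 0.009, -1.0]]
contact_force: [-0.4, -0.4, -2.0]
gripper_width: 0.0222
gripper_force: 49.0
```

>>> play_rows --plan '[{"x":0.467,"y":0.054,"z":-0.04,"turn":-0.114},{"x":0.467,"y":0.054,"z":-0.04,"turn":-0.114},{"x":0.467,"y":0.054,"z":-0.04,"turn":-0.114},{"x":0.467,"y":0.054,"z":-0.04,"turn":-0.114},{"x":0.467,"y":0.054,"z":-0.04,"turn":-0.114},{"x":0.467,"y":0.054,"z":-0.04,"turn":-0.114}]'

```text
clock: 13.48
position: [0.5378, 0.0601, 0.1489]
tcp_rot: [[-0.056, 0.998, -0.003], [0.998, 0.056, -0.001], [-0.001, -0.003, -1.0]]
contact_force: [-0.2, 0.9, -1.0]
gripper_width: 0.0219
gripper_force: 49.0
```

>>> play_rows --plan '[{"x":0.367,"y":0.214,"z":0.04,"turn":0},{"x":0.367,"y":0.214,"z":0.04,"turn":0},{"x":0.367,"y":0.214,"z":0.04,"turn":0},{"x":0.367,"y":0.214,"z":0.04,"turn":0},{"x":0.367,"y":0.214,"z":0.04,"turn":0},{"x":0.367,"y":0.214,"z":0.04,"turn":0}]'

```text
clock: 14.22
position: [0.6351, 0.247, 0.1295]
tcp_rot: [[-0.053, 0.999, -0.002], [0.999, 0.053, -0.002], [-0.001, -0.003, -1.0]]
contact_force: [0.3, 0.1, -0.7]
gripper_width: 0.0222
gripper_force: 49.2
```

>>> play_rows --plan '[{"x":0,"y":0,"z":0.08,"turn":0},{"x":0,"y":0,"z":0.14,"turn":0},{"x":0,"y":0,"z":0.18,"turn":0},{"x":0,"y":0,"z":0.21,"turn":0},{"x":0,"y":0,"z":0.232,"turn":0},{"x":0,"y":0,"z":0.232,"turn":0}]'

```text
clock: 14.98
position: [0.6365, 0.2503, 0.0147]
tcp_rot: [[-0.052, 0.999, 0.002], [0.999, 0.052, 0.004], [0.004, 0.002, -1.0]]
contact_force: [0.6, 9.7, -3.8]
gripper_width: 0.0225
gripper_force: 50.8
```

>>> play_rows --plan '[{"x":0,"y":0,"z":0,"turn":0},{"x":0,"y":0,"z":0,"turn":0},{"x":0,"y":0,"z":0,"turn":0},{"x":0,"y":0,"z":0,"turn":0}]' --grip 0.63

```text
clock: 15.48
position: [0.6361, 0.2487, 0.0145]
tcp_rot: [[-0.054, 0.999, -0.0], [0.999, 0.054, -0.0], [-0.0, -0.0, -1.0]]
contact_force: [0.6, 0.0, -0.6]
gripper_width: 0.0317
gripper_force: 0.0
```

>>> play_rows --plan '[{"x":0,"y":0,"z":-0.06,"turn":0},{"x":0,"y":0,"z":-0.15,"turn":0},{"x":0,"y":0,"z":-0.232,"turn":0},{"x":0,"y":0,"z":-0.232,"turn":0}]'

```text
clock: 15.98
position: [0.6391, 0.2502, 0.135]
tcp_rot: [[-0.055, 0.998, 0.009], [0.999, 0.055, 0.003], [0.002, 0.009, -1.0]]
contact_force: [0.9, -0.9, -0.2]
gripper_width: 0.0317
gripper_force: 0.0
```

>>> play_rows --plan '[{"x":-0.37,"y":-0.175,"z":-0.04,"turn":-0.149},{"x":-0.37,"y":-0.175,"z":-0.04,"turn":-0.149},{"x":-0.37,"y":-0.175,"z":-0.04,"turn":-0.149},{"x":-0.37,"y":-0.175,"z":-0.04,"turn":-0.149},{"x":-0.37,"y":-0.175,"z":-0.04,"turn":-0.149},{"x":-0.37,"y":-0.175,"z":-0.04,"turn":-0.149}]' --grip 0.35

```text
clock: 16.73
position: [0.5597, 0.0609, 0.15]
tcp_rot: [[-0.499, 0.866, 0.0], [0.866, 0.499, 0.001], [0.0, 0.001, -1.0]]
contact_force: [0.5, 0.1, 0.3]
gripper_width: 0.0554
gripper_force: 0.0
```

>>> play_rows --plan '[{"x":-0.055,"y":-0.287,"z":0.1,"turn":-0.211},{"x":-0.055,"y":-0.287,"z":0.1,"turn":-0.211},{"x":-0.055,"y":-0.287,"z":0.1,"turn":-0.211},{"x":-0.055,"y":-0.287,"z":0.1,"turn":-0.211},{"x":-0.055,"y":-0.287,"z":0.1,"turn":-0.211},{"x":-0.055,"y":-0.287,"z":0.1,"turn":-0.211}]'

```text
clock: 17.48
position: [0.4495, -0.0349, 0.1003]
tcp_rot: [[-0.927, 0.376, 0.001], [0.376, 0.927, 0.0], [-0.001, 0.0, -1.0]]
contact_force: [0.4, 0.1, 0.1]
gripper_width: 0.0557
gripper_force: 0.0
```

```bash
python3 - <<'E'
from h import *
t=Cam("top"); s=Cam("scene"); f=2.6
a=cv2.resize(t.im[80:200,95:400],None,fx=f,fy=f,interpolation=cv2.INTER_CUBIC); b=cv2.resize(s.im[150:260,150:455],None,fx=f,fy=f,interpolation=cv2.INTER_CUBIC)
cv2.imwrite("pics/rel2.png",np.vstack([a,b])[:600])
E
```

```text
(no output)
```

View pics/rel2.png

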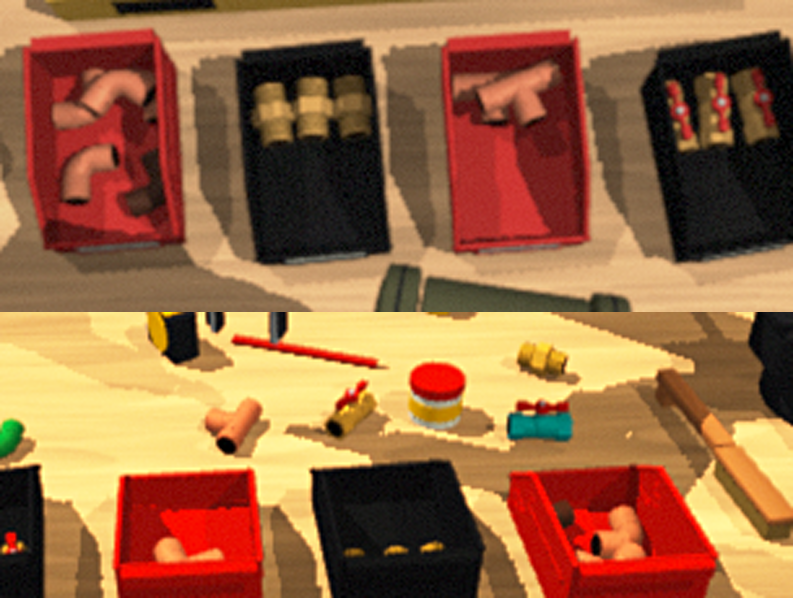

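Upper image: both elbows lie flat in the elbow bin, bright at (90,175) and brown at (145,185). Now the tee.

>>> play_rows --plan '[{"x":0,"y":0,"z":0.1,"turn":0},{"x":0,"y":0,"z":0.16,"turn":0},{"x":0,"y":0,"z":0.184,"turn":0},{"x":0,"y":0,"z":0.184,"turn":0}]'

```text
clock: 18.08
position: [0.4482, -0.0354, 0.0079]
tcp_rot: [[-0.927, 0.376, -0.001], [0.376, 0.927, 0.0], [0.001, -0.0, -1.0]]
contact_force: [-0.7, 0.3, 0.1]
gripper_width: 0.0557
gripper_force: 0.0
```

>>> play_rows --plan '[{"x":0,"y":0,"z":0,"turn":0},{"x":0,"y":0,"z":0,"turn":0},{"x":0,"y":0,"z":0,"turn":0},{"x":0,"y":0,"z":0,"turn":0},{"x":0,"y":0,"z":0,"turn":0}]' --grip 0.9

```text
clock: 18.7
position: [0.4494, -0.0358, 0.0095]
tcp_rot: [[-0.927, 0.376, 0.003], [0.376, 0.927, -0.0], [-0.003, 0.001, -1.0]]
contact_force: [-0.6, 0.8, 7.4]
gripper_width: 0.022
gripper_force: 48.8
```

>>> play_rows --plan '[{"x":0,"y":0,"z":-0.06,"turn":0},{"x":0,"y":0,"z":-0.15,"turn":0},{"x":0,"y":0,"z":-0.244,"turn":0},{"x":0,"y":0,"z":-0.244,"turn":0}]'

```text
clock: 19.2
position: [0.4513, -0.0362, 0.1341]
tcp_rot: [[-0.927, 0.376, 0.009], [0.376, 0.927, -0.002], [-0.009, 0.002, -1.0]]
contact_force: [1.3, 0.2, -1.3]
gripper_width: 0.0224
gripper_force: 49.4
```

>>> play_rows --plan '[{"x":-0.384,"y":0.096,"z":0,"turn":0.361},{"x":-0.384,"y":0.096,"z":0,"turn":0.361},{"x":-0.384,"y":0.096,"z":0,"turn":0.361},{"x":-0.384,"y":0.096,"z":0,"turn":0.361},{"x":-0.384,"y":0.096,"z":0,"turn":0.361},{"x":-0.384,"y":0.096,"z":0,"turn":0.361},{"x":-0.384,"y":0.096,"z":0,"turn":0.361},{"x":-0.384,"y":0.096,"z":0,"turn":0.361}]'

```text
clock: 20.2
position: [0.6436, -0.0632, 0.1295]
tcp_rot: [[-0.054, 0.999, -0.001], [0.999, 0.054, 0.0], [0.0, -0.001, -1.0]]
contact_force: [-0.4, 0.0, 0.3]
gripper_width: 0.0222
gripper_force: 49.6
```

```bash
python3 - <<'E'
from h import *
t=Cam("top"); s=Cam("scene"); f=2.6
a=cv2.resize(t.im[80:200,95:400],None,fx=f,fy=f,interpolation=cv2.INTER_CUBIC); b=cv2.resize(s.im[150:260,150:455],None,fx=f,fy=f,interpolation=cv2.INTER_CUBIC)
cv2.imwrite("pics/hold3.png",np.vstack([a,b])[:600])
E
```

```text
(no output)
```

View pics/hold3.png

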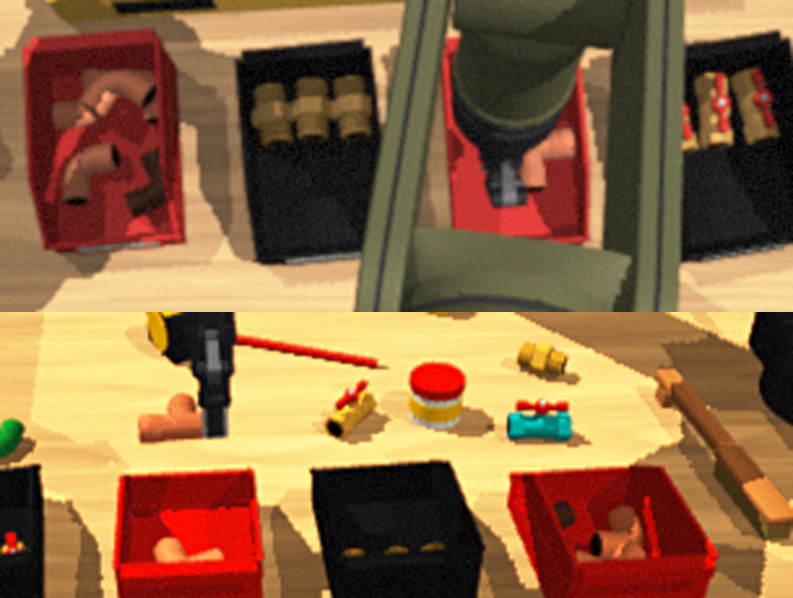

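The tee is held over the tee bin, with its branch toward the front at (535,172) in the upper image. Lowering it, then on to the valve.

>>> play_rows --plan '[{"x":0,"y":0,"z":0.08,"turn":0},{"x":0,"y":0,"z":0.14,"turn":0},{"x":0,"y":0,"z":0.18,"turn":0},{"x":0,"y":0,"z":0.21,"turn":0},{"x":0,"y":0,"z":0.232,"turn":0},{"x":0,"y":0,"z":0.232,"turn":0}]'

```text
clock: 21.05
position: [0.6443, -0.0633, 0.014]
tcp_rot: [[-0.052, 0.999, -0.0], [0.999, 0.052, 0.0], [0.0, -0.0, -1.0]]
contact_force: [1.0, -0.0, -1.1]
gripper_width: 0.022
gripper_force: 49.6
```

>>> play_rows --plan '[{"x":0,"y":0,"z":0,"turn":0},{"x":0,"y":0,"z":0,"turn":0},{"x":0,"y":0,"z":0,"turn":0},{"x":0,"y":0,"z":0,"turn":0}]' --grip 0.6

```text
clock: 21.55
position: [0.6444, -0.0633, 0.0147]
tcp_rot: [[-0.052, 0.999, 0.001], [0.999, 0.052, -0.0], [-0.0, 0.001, -1.0]]
contact_force: [-0.6, 0.4, 0.3]
gripper_width: 0.0345
gripper_force: 0.0
```

>>> play_rows --plan '[{"x":0,"y":0,"z":-0.06,"turn":0},{"x":0,"y":0,"z":-0.15,"turn":0},{"x":0,"y":0,"z":-0.232,"turn":0},{"x":0,"y":0,"z":-0.232,"turn":0}]'

```text
clock: 22.05
position: [0.6472, -0.0637, 0.1347]
tcp_rot: [[-0.052, 0.999, 0.009], [0.999, 0.052, -0.001], [-0.002, 0.009, -1.0]]
contact_force: [0.4, -0.2, -0.4]
gripper_width: 0.0343
gripper_force: 0.0
```

>>> play_rows --plan '[{"x":0.287,"y":-0.357,"z":0.04,"turn":-0.282},{"x":0.287,"y":-0.357,"z":0.04,"turn":-0.282},{"x":0.287,"y":-0.357,"z":0.04,"turn":-0.282},{"x":0.287,"y":-0.357,"z":0.04,"turn":-0.282},{"x":0.287,"y":-0.357,"z":0.04,"turn":-0.282},{"x":0.287,"y":-0.357,"z":0.04,"turn":-0.282},{"x":0.287,"y":-0.357,"z":0.04,"turn":-0.282},{"x":0.287,"y":-0.357,"z":0.04,"turn":-0.282}]' --grip 0.35

```text
clock: 23.05
position: [0.4591, 0.0705, 0.1101]
tcp_rot: [[-0.805, 0.593, -0.0], [0.593, 0.805, -0.0], [0.0, -0.0, -1.0]]
contact_force: [1.0, -0.5, -0.6]
gripper_width: 0.0556
gripper_force: 0.0
```

>>> play_rows --plan '[{"x":0,"y":0,"z":0.1,"turn":0},{"x":0,"y":0,"z":0.16,"turn":0},{"x":0,"y":0,"z":0.204,"turn":0},{"x":0,"y":0,"z":0.204,"turn":0}]'

```text
clock: 23.55
position: [0.4575, 0.0704, 0.0068]
tcp_rot: [[-0.805, 0.593, -0.004], [0.593, 0.805, -0.0], [0.003, -0.003, -1.0]]
contact_force: [-0.0, 0.1, -0.1]
gripper_width: 0.0555
gripper_force: 0.0
```

>>> play_rows --plan '[{"x":0,"y":0,"z":0,"turn":0},{"x":0,"y":0,"z":0,"turn":0},{"x":0,"y":0,"z":0,"turn":0},{"x":0,"y":0,"z":0,"turn":0},{"x":0,"y":0,"z":0,"turn":0}]' --grip 0.9

```text
clock: 24.18
position: [0.4596, 0.0708, 0.0095]
tcp_rot: [[-0.806, 0.592, 0.003], [0.592, 0.806, -0.0], [-0.002, 0.002, -1.0]]
contact_force: [-0.2, -0.5, 7.8]
gripper_width: 0.0221
gripper_force: 49.3
```

>>> play_rows --plan '[{"x":0,"y":0,"z":-0.06,"turn":0},{"x":0,"y":0,"z":-0.15,"turn":0},{"x":0,"y":0,"z":-0.244,"turn":0},{"x":0,"y":0,"z":-0.244,"turn":0}]'

```text
clock: 24.68
position: [0.4616, 0.0711, 0.134]
tcp_rot: [[-0.806, 0.592, 0.009], [0.592, 0.806, 0.001], [-0.007, 0.006, -1.0]]
contact_force: [-0.2, -0.1, -1.4]
gripper_width: 0.0221
gripper_force: 49.6
```

```bash
python3 - <<'E'
from h import *
t=Cam("top"); s=Cam("scene"); f=2.6
a=cv2.resize(t.im[80:200,95:400],None,fx=f,fy=f,interpolation=cv2.INTER_CUBIC); b=cv2.resize(s.im[150:260,150:455],None,fx=f,fy=f,interpolation=cv2.INTER_CUBIC)
cv2.imwrite("pics/hold4.png",np.vstack([a,b])[:600])
E
```

```text
(no output)
```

View pics/hold4.png

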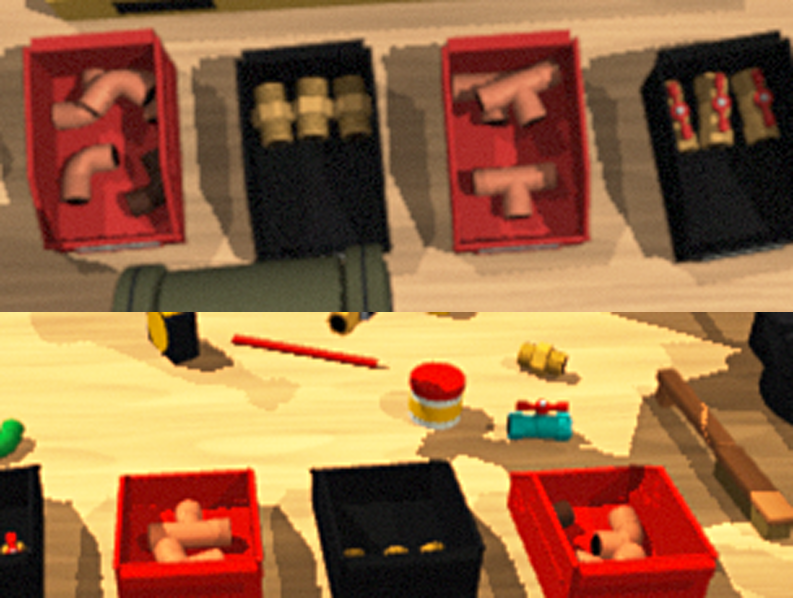

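The tee lies flat in the tee bin at (515,190) in the upper image, the valve is lifted, and the tub is still in place. Carrying the valve to its bin.

>>> play_rows --plan '[{"x":-0.364,"y":-0.156,"z":-0.02,"turn":0.187},{"x":-0.364,"y":-0.156,"z":-0.02,"turn":0.187},{"x":-0.364,"y":-0.156,"z":-0.02,"turn":0.187},{"x":-0.364,"y":-0.156,"z":-0.02,"turn":0.187},{"x":-0.364,"y":-0.156,"z":-0.02,"turn":0.187},{"x":-0.364,"y":-0.156,"z":-0.02,"turn":0.187}]'

```text
clock: 25.52
position: [0.557, -0.0982, 0.1389]
tcp_rot: [[-0.344, 0.939, -0.004], [0.939, 0.344, 0.002], [0.003, -0.003, -1.0]]
contact_force: [0.7, 0.9, -1.8]
gripper_width: 0.0221
gripper_force: 49.5
```

>>> play_rows --plan '[{"x":-0.385,"y":0.009,"z":0.02,"turn":0.068},{"x":-0.385,"y":0.009,"z":0.02,"turn":0.068},{"x":-0.385,"y":0.009,"z":0.02,"turn":0.068},{"x":-0.385,"y":0.009,"z":0.02,"turn":0.068},{"x":-0.385,"y":0.009,"z":0.02,"turn":0.068},{"x":-0.385,"y":0.009,"z":0.02,"turn":0.068}]'

```text
clock: 26.28
position: [0.6284, -0.2765, 0.1301]
tcp_rot: [[-0.138, 0.99, -0.002], [0.99, 0.138, 0.001], [0.002, -0.001, -1.0]]
contact_force: [-0.2, -0.1, -1.8]
gripper_width: 0.0222
gripper_force: 49.6
```

>>> play_rows --plan '[{"x":0,"y":0,"z":0.08,"turn":0},{"x":0,"y":0,"z":0.14,"turn":0},{"x":0,"y":0,"z":0.18,"turn":0},{"x":0,"y":0,"z":0.21,"turn":0},{"x":0,"y":0,"z":0.232,"turn":0},{"x":0,"y":0,"z":0.232,"turn":0}]'

```text
clock: 27.02
position: [0.6289, -0.2784, 0.0138]
tcp_rot: [[-0.136, 0.991, -0.001], [0.991, 0.136, 0.001], [0.001, -0.001, -1.0]]
contact_force: [0.6, -0.1, -1.5]
gripper_width: 0.0222
gripper_force: 49.6
```

>>> play_rows --plan '[{"x":0,"y":0,"z":0,"turn":0},{"x":0,"y":0,"z":0,"turn":0},{"x":0,"y":0,"z":0,"turn":0},{"x":0,"y":0,"z":0,"turn":0}]' --grip 0.58

```text
clock: 27.52
position: [0.6295, -0.2793, 0.0148]
tcp_rot: [[-0.136, 0.991, 0.001], [0.991, 0.136, -0.0], [-0.0, 0.001, -1.0]]
contact_force: [0.2, 0.9, 0.1]
gripper_width: 0.0358
gripper_force: 0.0
```

>>> play_rows --plan '[{"x":0,"y":0,"z":-0.06,"turn":0},{"x":0,"y":0,"z":-0.15,"turn":0},{"x":0,"y":0,"z":-0.232,"turn":0},{"x":0,"y":0,"z":-0.232,"turn":0}]'

```text
clock: 28.02
position: [0.6321, -0.2806, 0.1352]
tcp_rot: [[-0.136, 0.991, 0.008], [0.991, 0.136, -0.004], [-0.005, 0.008, -1.0]]
contact_force: [0.4, 0.3, 0.4]
gripper_width: 0.0359
gripper_force: 0.0
```

>>> play_rows --plan '[{"x":0.573,"y":-0.063,"z":-0.06,"turn":0.071},{"x":0.573,"y":-0.063,"z":-0.06,"turn":0.071},{"x":0.573,"y":-0.063,"z":-0.06,"turn":0.071},{"x":0.573,"y":-0.063,"z":-0.06,"turn":0.071},{"x":0.573,"y":-0.063,"z":-0.06,"turn":0.071},{"x":0.573,"y":-0.063,"z":-0.06,"turn":0.071},{"x":0.573,"y":-0.063,"z":-0.06,"turn":0.071}]' --grip 0.1

```text
clock: 28.9
position: [0.5591, 0.0002, 0.1598]
tcp_rot: [[0.086, 0.996, -0.001], [0.996, -0.086, -0.001], [-0.001, -0.001, -1.0]]
contact_force: [-0.3, -0.9, -0.4]
gripper_width: 0.0766
gripper_force: 0.0
```

>>> play_rows --plan '[{"x":0.385,"y":-0.194,"z":0.06,"turn":0.135},{"x":0.385,"y":-0.194,"z":0.06,"turn":0.135},{"x":0.385,"y":-0.194,"z":0.06,"turn":0.135},{"x":0.385,"y":-0.194,"z":0.06,"turn":0.135},{"x":0.385,"y":-0.194,"z":0.06,"turn":0.135},{"x":0.385,"y":-0.194,"z":0.06,"turn":0.135}]'

```text
clock: 29.65
position: [0.4802, 0.1995, 0.13]
tcp_rot: [[0.49, 0.872, 0.0], [0.872, -0.49, -0.001], [-0.001, 0.001, -1.0]]
contact_force: [-0.3, 0.6, 0.2]
gripper_width: 0.0766
gripper_force: 0.0
```

>>> play_rows --plan '[{"x":0.05,"y":-0.291,"z":0.06,"turn":0},{"x":0.05,"y":-0.291,"z":0.06,"turn":0},{"x":0.05,"y":-0.291,"z":0.06,"turn":0},{"x":0.05,"y":-0.291,"z":0.06,"turn":0},{"x":0.05,"y":-0.291,"z":0.06,"turn":0}]'

```text
clock: 30.28
position: [0.3665, 0.293, 0.1007]
tcp_rot: [[0.49, 0.872, 0.002], [0.872, -0.49, 0.0], [0.001, 0.001, -1.0]]
contact_force: [-0.8, -0.3, 0.2]
gripper_width: 0.0767
gripper_force: 0.0
```

```bash
python3 - <<'E'
from h import *
t=Cam("top"); s=Cam("scene"); f=1.9
a=cv2.resize(t.im[80:220,90:430],None,fx=2.3,fy=2.3,interpolation=cv2.INTER_CUBIC); b=cv2.resize(s.im[140:260,90:430],None,fx=2.3,fy=2.3,interpolation=cv2.INTER_CUBIC)
cv2.imwrite("pics/rel4.png",np.vstack([a,b])[:600])
E
```

```text
(no output)
```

View pics/rel4.png

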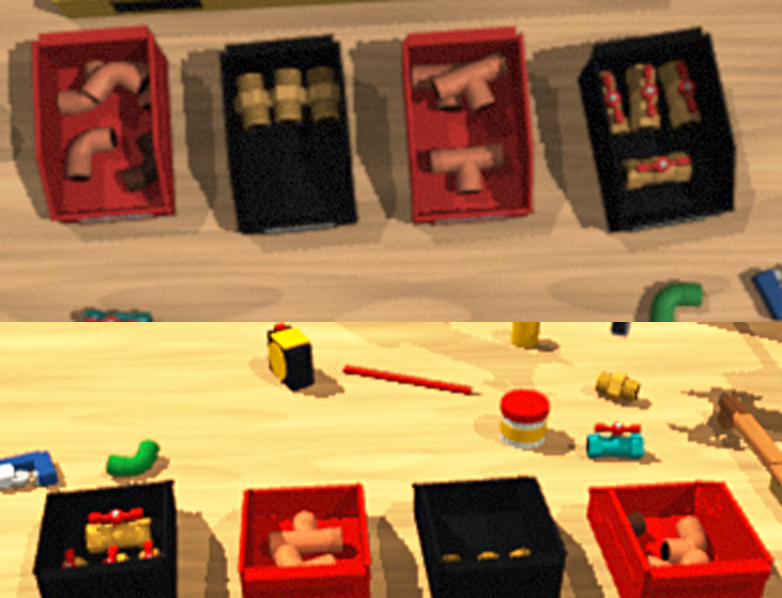

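The valve lies in the valve bin at (657,170) in the upper image, handle up and below the rim. Last piece, the nipple.

>>> play_rows --plan '[{"x":0,"y":0,"z":0.1,"turn":0},{"x":0,"y":0,"z":0.15,"turn":0},{"x":0,"y":0,"z":0.18,"turn":0},{"x":0,"y":0,"z":0.18,"turn":0}]'

```text
clock: 30.88
position: [0.365, 0.2926, 0.0095]
tcp_rot: [[0.49, 0.872, -0.002], [0.872, -0.49, -0.001], [-0.002, -0.001, -1.0]]
contact_force: [-0.3, 0.6, 1.3]
gripper_width: 0.077
gripper_force: 0.0
```

>>> play_rows --plan '[{"x":0,"y":0,"z":0,"turn":0},{"x":0,"y":0,"z":0,"turn":0},{"x":0,"y":0,"z":0,"turn":0},{"x":0,"y":0,"z":0,"turn":0},{"x":0,"y":0,"z":0,"turn":0}]' --grip 0.8

```text
clock: 31.5
position: [0.3653, 0.294, 0.0116]
tcp_rot: [[0.489, 0.873, 0.002], [0.873, -0.489, 0.001], [0.002, 0.001, -1.0]]
contact_force: [-0.9, -1.3, 6.6]
gripper_width: 0.0336
gripper_force: 49.1
```

>>> play_rows --plan '[{"x":0,"y":0,"z":-0.06,"turn":0},{"x":0,"y":0,"z":-0.15,"turn":0},{"x":0,"y":0,"z":-0.24,"turn":0},{"x":0,"y":0,"z":-0.24,"turn":0}]'

```text
clock: 32.0
position: [0.367, 0.2954, 0.1342]
tcp_rot: [[0.489, 0.872, 0.008], [0.872, -0.489, 0.005], [0.008, 0.004, -1.0]]
contact_force: [0.7, 0.3, -0.9]
gripper_width: 0.0338
gripper_force: 50.5
```

>>> play_rows --plan '[{"x":-0.1,"y":0.684,"z":0,"turn":-0.185},{"x":-0.1,"y":0.684,"z":0,"turn":-0.185},{"x":-0.1,"y":0.684,"z":0,"turn":-0.185},{"x":-0.1,"y":0.684,"z":0,"turn":-0.185},{"x":-0.1,"y":0.684,"z":0,"turn":-0.185},{"x":-0.1,"y":0.684,"z":0,"turn":-0.185},{"x":-0.1,"y":0.684,"z":0,"turn":-0.185},{"x":-0.1,"y":0.684,"z":0,"turn":-0.185}]'

```text
clock: 33.0
position: [0.6367, 0.0828, 0.1288]
tcp_rot: [[-0.07, 0.998, -0.004], [0.998, 0.07, 0.0], [0.001, -0.004, -1.0]]
contact_force: [-0.8, 0.1, -2.2]
gripper_width: 0.0339
gripper_force: 50.6
```

>>> play_rows --plan '[{"x":0,"y":0,"z":0.08,"turn":0},{"x":0,"y":0,"z":0.14,"turn":0},{"x":0,"y":0,"z":0.18,"turn":0},{"x":0,"y":0,"z":0.21,"turn":0},{"x":0,"y":0,"z":0.228,"turn":0},{"x":0,"y":0,"z":0.228,"turn":0}]'

```text
clock: 33.75
position: [0.6379, 0.0832, 0.016]
tcp_rot: [[-0.071, 0.997, -0.001], [0.997, 0.071, -0.0], [0.0, -0.001, -1.0]]
contact_force: [-0.5, 0.3, -0.7]
gripper_width: 0.0337
gripper_force: 50.6
```

>>> play_rows --plan '[{"x":0,"y":0,"z":0,"turn":0},{"x":0,"y":0,"z":0,"turn":0},{"x":0,"y":0,"z":0,"turn":0},{"x":0,"y":0,"z":0,"turn":0}]' --grip 0.42

```text
clock: 34.25
position: [0.6387, 0.0827, 0.0167]
tcp_rot: [[-0.07, 0.998, 0.001], [0.998, 0.07, 0.0], [-0.0, 0.001, -1.0]]
contact_force: [0.0, 0.9, 0.6]
gripper_width: 0.0496
gripper_force: 0.0
```

>>> play_rows --plan '[{"x":0,"y":0,"z":-0.06,"turn":0},{"x":0,"y":0,"z":-0.15,"turn":0},{"x":0,"y":0,"z":-0.26,"turn":0},{"x":0,"y":0,"z":-0.26,"turn":0}]'

```text
clock: 34.75
position: [0.6424, 0.083, 0.1521]
tcp_rot: [[-0.07, 0.997, 0.011], [0.998, 0.07, 0.001], [-0.0, 0.011, -1.0]]
contact_force: [1.3, 0.7, -0.7]
gripper_width: 0.0496
gripper_force: 0.0
```

>>> play_rows --plan '[{"x":0,"y":-0.35,"z":-0.1,"turn":0},{"x":0,"y":-0.35,"z":-0.1,"turn":0},{"x":0,"y":-0.35,"z":-0.1,"turn":0},{"x":0,"y":-0.35,"z":-0.1,"turn":0},{"x":0,"y":-0.35,"z":-0.1,"turn":0},{"x":0,"y":-0.35,"z":-0.1,"turn":0}]'

```text
clock: 35.5
position: [0.4651, 0.0705, 0.1959]
tcp_rot: [[-0.07, 0.998, 0.0], [0.998, 0.07, 0.0], [0.0, 0.0, -1.0]]
contact_force: [-0.5, -0.7, 0.8]
gripper_width: 0.0493
gripper_force: 0.0
```

```bash
python3 - <<'E'
from h import *
t=Cam("top"); s=Cam("scene")
a=cv2.resize(t.im[80:220,90:430],None,fx=2.3,fy=2.3,interpolation=cv2.INTER_CUBIC); b=cv2.resize(s.im[140:260,90:430],None,fx=2.3,fy=2.3,interpolation=cv2.INTER_CUBIC)
o=np.vstack([a,b])[:600]; cv2.imwrite("pics/rel5.png",np.clip(255*(o/255.)**.75,0,255).astype(np.uint8))
E
```

```text
(no output)
```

View pics/rel5.png

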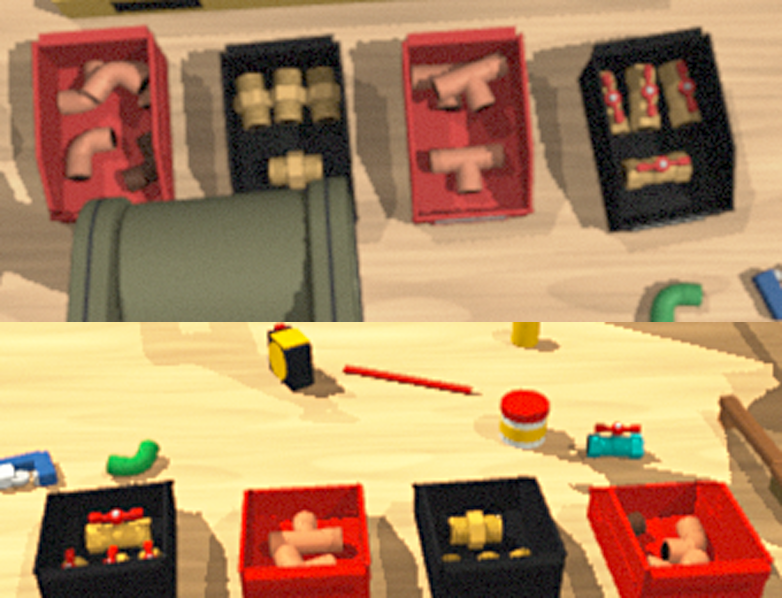

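The nipple lies in the nipple bin at (293,170). I'll check closely that the brown elbow lies flat.

```bash
python3 - <<'E'
from h import *
t=Cam("top"); s=Cam("scene")
a=cv2.resize(t.im[88:180,98:170],(400,511),interpolation=cv2.INTER_CUBIC); b=cv2.resize(s.im[205:275,340:432],(400,304),interpolation=cv2.INTER_CUBIC); b=np.vstack([b,np.zeros((207,400,3),np.uint8)])
o=np.hstack([a,b]); cv2.imwrite("pics/eb.png",np.clip(255*(o/255.)**.6,0,255).astype(np.uint8))
E
```

```text
(no output)
```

View pics/eb.png

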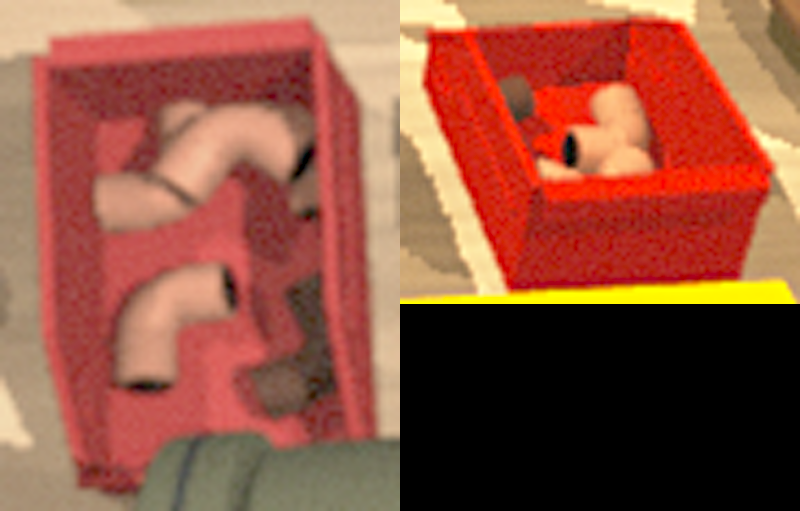

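The brown elbow shows the full L from above: its up leg ends at (308,285) and its left leg at (255,390), about 50 mm. So it lies flat on the bin floor beside the wall. Handing in.

```bash
python3 -c "
from cell import bot
print(bot.sign_off())"
```

```text
the job is handed in; nothing more can be done
None
```

All five fittings lie in the bins of their own kind below the rim, the flux tub was left standing where it was, and the job was handed in at about 36 s of robot time; no verdict was returned.

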